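Push the sachet caddy home through the corral's posts

ROBOT

A 6-joint arm with a two-finger parallel gripper is mounted at the origin on a cart in front of the work surface, level with it; the furniture and walls round the work are solid. World frame = base frame: x ahead of the robot, y to its left, z up, the work surface at z = 0. Lengths are in m, angles in rad, forces in N, time in s.
With the tool pointing down it reaches from about 0.425 to 0.95 m from the base axis. Payload 3.5 kg.
Tool frame: the origin (TCP) lies midway between the tips of the shut fingers; the grasp point (between the pads) lies 19 mm behind it; z points along the fingers, y is the direction in which the jaws open and shut (so a half turn about z gives the same grasp; the last joint's range is limited). The gripper opens to 85 mm and grips with 20 to 120 N. Pads are 22 mm wide; open, the fingers measure 114 mm over their backs; the gripper's body (76 mm by 85 mm) begins 54 mm behind the grasp point. The pads swing forward as they close: fully open they stand 13 mm farther back than shut.
Start: joints at [-1.373, 0.286, 1.577, -0, 1.279, -0.15], TCP at [0.23, -0.635, 0.192] pointing down, gripper open.
Joint ranges: [-2.77, 2.77], [-0.9, 2.22], [0.21, 2.48], [-1.53, 4.67], [0.24, 2.81], [-2.84, 2.84]. Speed limits (rad/s): [2.79, 2.79, 3.14, 3.14, 3.14, 3.14].

INTERFACE

Orientations are given as a unit quaternion [x, y, z, w].
In Python, from plant import ctrl gives the robot as it stands.
- The arm moves only by the tool apply_moves, never from a script. Its argument "moves" is a list that holds one entry, the list of rows, each a list of 7 numbers: the shift along the tool's x, y, z in m, then the turn, a rotation vector about the tool's x, y, z in degrees, then the gripper's target within -1 to 1 (shut at 1, half-way at 0, fully open at -1). In form: [[[tx, ty, tz, ax, ay, az, hand], ...]]. A call has 1 to 12 rows; each row shifts and turns the pose as measured when the row begins, along the tool's axes as they then stand; what a row does not reach is not made up. A row lasts 1/10 s, in which the tool goes at most 50 mm and 8.59 degrees, less where a joint would pass 70% of its speed; a pose out of reach is approached as far as the arm can. A call with a gripper value outside its range is refused whole. The fingers move at their own pace and stop on an object; "force" is the grip in N (left out, the last holds). Time passes only in rows, so rows that do not move let the fingers close. It gives the time, the measured TCP pose, the force and the opening at its end, in the units of the state.
- ctrl.get_state(): the state, without advancing time (a new reading comes with each control period).
- ctrl.read_camera(name): name is "side" or "top"; returns the picture (480x640x3 uint8, red, green, blue); there is no depth.
- ctrl.get_calibration(name): a dict with "camera_matrix" (3x3 intrinsics, pixels), "cam_to_world" (4x4, takes a point from camera to world coordinates). Camera axes: x right, y up, looking along -z (the intrinsics and any distortion apply to the point x, -y, -z); pixel columns grow to the right and rows downward; lengths in m; the calibration is good to about 2 mm. A picture is of the moment at which its call begins. get_calibration takes no time and is no camera call.
- ctrl.sign_off(): hands the job in, once; it reports no verdict.
The state is a dict: "time": time; "qpos": joint angles; "dq": joint speeds; "joint_efforts": joint torques, N m; "eef_pos": TCP position; "tcp_rot": TCP orientation; "contact_force": force on the tool from outside, world axes, zero at the start; "wrist_torque": the same for the moment, N m; "opening": opening from 0.0 (shut) to 1.0 (fully open).
Only numpy, scipy, OpenCV 4.12 (cv2) and the standard library are available. Lean on these libraries where they do the work, as an engineer would, in place of code of your own. Each camera call takes 0.05 s, during which the arm holds its last target. There are 200 camera calls.

TASK

Put the sachet caddy away: push it along the counter with the fingertips, end first, through the narrow gap between the two steel posts of the little rail corral, until it is fully home against the rail at the back and stands square in it. Only push it, never lift or tip it, and leave the shaker, the tumbler and the ramekin where they stand.

Things in the scene. Friction and masses are not known exactly. Their poses are not given: they have to be found in the camera images.
- caddy: Open black box-shaped sachet holder with upright paper sachets, loose. 90 mm long (its x) by 64 mm wide (y); upright walls 42 mm high, sachets up to 60 mm. About 0.12 kg, slides easily. Both ends alike: either may go in first. Origin: centre of its underside, z up. Starts in front of the corral's gap, off to one side and turned by up to about 30 degrees.
- corral: Low steel rail corral fixed to the counter, without a floor. Origin: on the counter, where the caddy's centre lies when home; z up, x points INTO it along its centre line. 8 mm rod rail, axis 24 mm up, along both sides (84 mm clear between) and across the back (inner face at x = +45 mm, which stops the caddy's leading end). Home, the caddy's trailing end is at x = -45 mm.
- shaker: White shaker with a domed white cap, 41 mm diameter, 84 mm high, loose; bystander behind the corral or to its left. Origin: centre of its underside.
- tumbler: Clear plastic drinking tumbler, 66 mm diameter at its rim, 99 mm high, loose; bystander behind the corral or to its left. Origin: centre of its underside.
- ramekin: Empty white dip cup, 65 mm diameter, 37 mm high, loose; bystander behind the corral or to its left. Origin: centre of its underside.
- mouth (a point): Centre of the corral's mouth, on the counter, midway between its two round posts (24 mm diameter, 40 mm high, centred 60 mm before the corral's origin, 47 mm to either side). Clear gap between the posts 70 mm: 3 mm each side of the caddy's width. x points into the corral. Fingers must follow the caddy into it. A fixed towel 14 mm thick lies on the counter to its left.
Not all that is in view belongs to the job. Leave any blue or turquoise look-alike of the caddy alone.

How it is judged:
At the end, for the whole second after the job is handed in: The caddy stands flat on the counter, at rest, wholly inside the corral past the posts, its leading end within 7 mm of the back rail and its length within 0.12 rad (7 degrees) of the corral's centre line; shaker, tumbler and ramekin upright within 20 mm of where they were (x of caddy in the frame of corral between -0.007 and 0.01 m and y of caddy in the frame of corral between -0.02 and 0.02 m and angle between the x axis of caddy and the x axis of corral, either way round below 0.12 rad and angle between caddy's own z axis and vertical below 0.05 rad and height (world z) of caddy below 0.005 m and linear speed of caddy below 0.01 m/s and distance of each of shaker, tumbler, ramekin from where it was at the start of the episode below 0.02 m and angle between each of shaker, tumbler, ramekin's own z axis and vertical below 0.2 rad); the robot touches nothing.
It fails at once if the caddy is lifted more than 12 mm off the counter (height (world z) of caddy above 0.012 m).
It fails at once if the caddy is tipped by more than 0.25 rad (angle between caddy's own z axis and vertical above 0.25 rad).
It fails at once if the shaker is moved 20 mm or knocked over (distance of shaker from where it was at the start of the episode above 0.02 m or angle between shaker's own z axis and vertical above 0.4 rad).
It fails at once if the tumbler is moved 20 mm or knocked over (distance of tumbler from where it was at the start of the episode above 0.02 m or angle between tumbler's own z axis and vertical above 0.4 rad).
It fails at once if the ramekin is moved 20 mm or knocked over (distance of ramekin from where it was at the start of the episode above 0.02 m or angle between ramekin's own z axis and vertical above 0.4 rad).
It also fails if it takes over 64 s, if anything falls off the work surface, if the arm or the gripper's body presses on something with over 40 N, if the wrist force passes 120 N, or if a joint passes its speed limit or range.

## Working session

There is one attempt and no reset: what is moved stays moved. The work goes in short steps, Python scripts to look and compute and a tool call to move; the robot and the scene stay as the last step left them, time stands still between calls to the robot, and variables do not carry over. Pictures are saved under pics/ and viewed, about 8 in all and at most 12, crops included, and the job is handed in when it is done.

Besides the shell and the picture viewer there is one more tool, called after "Emit:" as name(argument=value, ...) on one line, values as JSON. apply_moves: Moves the arm, as the interface text tells. Its arguments: {"type":"object","properties":{"moves":{"type":"array","items":{"type":"array","items":{"type":"array","items":{"type":"number"}}}},"force":{"type":"number"}},"required":["moves"]}

```bash
mkdir -p pics; ls; python3 - <<'E'
from plant import ctrl
import cv2
print(ctrl.get_state())
for n in("top","side"):
    c=ctrl.get_calibration(n);print(n,c)
    cv2.imwrite(f"pics/{n}0.png",ctrl.read_camera(n)[:,:,::-1])
E
```

```text
pics
{'time': 0.0, 'qpos': array([-1.37298868e+00,  2.87164183e-01,  1.57817283e+00, -7.51251632e-06,
        1.27858611e+00, -1.49975752e-01]), 'dq': array([-0.00026941,  0.00036383, -0.00055186, -0.0002844 , -0.00053626,
       -0.00119632]), 'joint_efforts': array([ 1.76961403e-03, -4.05979228e+01, -2.92623496e+01, -3.68491089e-05,
        5.94983896e-03,  2.76782863e-06]), 'eef_pos': array([ 0.22994379, -0.63383769,  0.19105052]), 'tcp_rot': array([ 9.84918042e-01,  1.73017611e-01, -3.14597878e-05, -1.16481608e-03]), 'contact_force': array([0.1188639 , 0.01847712, 0.10620625]), 'wrist_torque': array([0.00913736, 0.02946821, 0.01599285]), 'opening': 0.9990391803328551}
top {'camera_matrix': array([[584.03296713,   0.        , 328.15679263],
       [  0.        , 584.03296713, 244.49234583],
       [  0.        ,   0.        ,   1.        ]]), 'cam_to_world': array([[ 0.0114071 ,  0.99811724, -0.06026491,  0.43366657],
       [-0.99990296,  0.010904  , -0.00867032, -0.24416018],
       [-0.00799687,  0.06035797,  0.99814476,  1.22116303],
       [ 0.        ,  0.        ,  0.        ,  1.        ]])}
side {'camera_matrix': array([[579.58604179,   0.        , 321.3945685 ],
       [  0.        , 579.58604179, 236.90064915],
       [  0.        ,   0.        ,   1.        ]]), 'cam_to_world': array([[ 0.99848689, -0.02857183,  0.04698485,  0.56330669],
       [ 0.05477539,  0.59221965, -0.80391264, -1.37306858],
       [-0.00485609,  0.80526985,  0.59288859,  0.89700677],
       [ 0.        ,  0.        ,  0.        ,  1.        ]])}
```

View pics/top0.png

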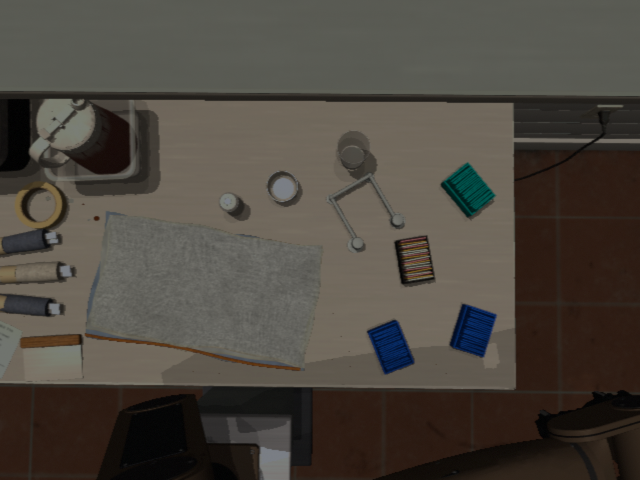

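View pics/side0.png

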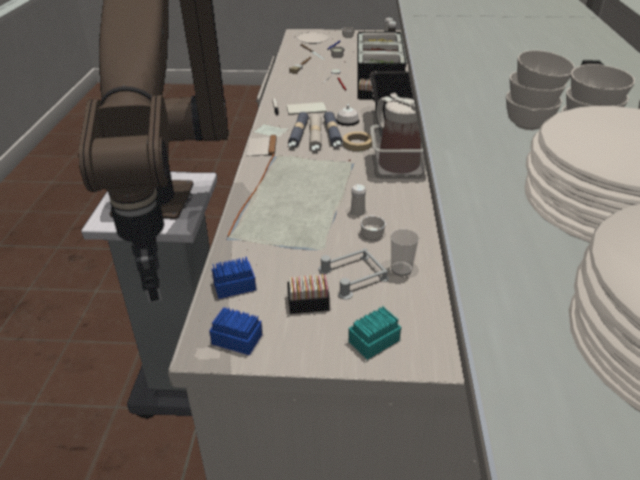

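Candidates in the top view are the black caddy with paper sachets at (415,260), a teal one at (468,190), and blue ones at (390,347) and (473,330). Only the black one fits the description. The corral's posts are at about (357,244) and (397,221), and its back rail is near (331,200)-(370,177). Next I'll confirm in a crop.

```bash
cat > h.py <<'E'
import numpy as np, cv2
from plant import ctrl
def ray(n,uv):
    c=ctrl.get_calibration(n);K=c["camera_matrix"];T=c["cam_to_world"]
    d=np.linalg.inv(K)@[uv[0],uv[1],1]; return T[:3,3],T[:3,:3]@[d[0],-d[1],-d[2]]
def onz(n,uv,z):
    o,d=ray(n,uv); return (o+d*(z-o[2])/d[2])[:2]
def proj(n,p):
    c=ctrl.get_calibration(n);T=c["cam_to_world"];q=T[:3,:3].T@(np.array(p)-T[:3,3])
    v=c["camera_matrix"]@[q[0],-q[1],-q[2]];return v[:2]/v[2]
E
python3 - <<'E'
from h import *
a=cv2.imread("pics/top0.png")[150:300,310:460];b=cv2.imread("pics/side0.png")[230:330,270:420]
cv2.imwrite("pics/crop0.png",cv2.resize(a,None,fx=4,fy=4,interpolation=cv2.INTER_CUBIC))
E
```

```text
(no output)
```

View pics/crop0.png

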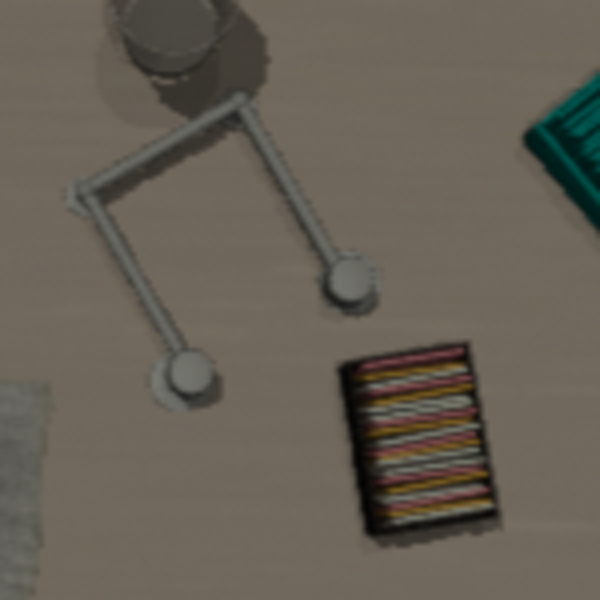

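```bash
python3 - <<'E'
from h import *
px=lambda u,v:(310+(u+.5)/4-.5,150+(v+.5)/4-.5)
P=[onz("top",px(*p),.04) for p in[(190,371),(350,280)]]
B=[onz("top",px(*p),.024) for p in[(82,190),(242,103)]]
print("posts",P,np.linalg.norm(P[0]-P[1]),"back",B,np.linalg.norm(B[0]-B[1]))
m=(P[0]+P[1])/2;bm=(B[0]+B[1])/2
d=P[1]-P[0];ax=np.array([-d[1],d[0]])
d2=B[1]-B[0]
print("yaw posts",np.degrees(np.arctan2(d[0],-d[1])),"yaw back",np.degrees(np.arctan2(d2[0],-d2[1])),"mid",np.degrees(np.arctan2(*(bm-m)[::-1])),m,bm,np.linalg.norm(bm-m))
# caddy mask: dark or saturated inside crop region
im=cv2.imread("pics/top0.png");hsv=cv2.cvtColor(im,cv2.COLOR_BGR2HSV)
M=np.zeros(im.shape[:2],np.uint8);sub=im[225:297,385:445]
g=sub.max(2);s=cv2.cvtColor(sub,cv2.COLOR_BGR2HSV)[:,:,1]
M[225:297,385:445]=((g<50)|(s>110))*255
M=cv2.morphologyEx(M,cv2.MORPH_CLOSE,np.ones((9,9)))
c=max(cv2.findContours(M,0,2)[0],key=cv2.contourArea)
r=cv2.minAreaRect(c);print(r)
for z in(0,.042):
    q=np.array([onz("top",p,z) for p in cv2.boxPoints(r)]);print(z,q.round(4).tolist(),q.mean(0),np.linalg.norm(q-np.roll(q,1,0),axis=1))
for nm,C in(("rim",[(338,366),(466,342),(499,520),(370,533)]),):
    q=np.array([onz("top",px(*p),.042) for p in C]);print(nm,q,q.mean(0),np.linalg.norm(q-np.roll(q,1,0),axis=1))
    e=(q[0]+q[1]-q[2]-q[3]);print(np.degrees(np.arctan2(e[1],e[0])))
E
```

```text
posts [array([ 0.50991957, -0.29253392]), array([ 0.55706756, -0.37328972])] 0.09351166771626422 back [array([ 0.60391597, -0.23670563]), array([ 0.65002882, -0.31888394])] 0.0942319966449973
yaw posts 30.27783439125691 yaw back 29.298158726509243 mid 30.524470912883956 [ 0.53349357 -0.33291182] [ 0.6269724  -0.27779479] 0.10851810341443582
((413.9729919433594, 259.8378601074219), (44.716522216796875, 33.53739547729492), 80.53767395019531)
0 [[0.5172, -0.3708], [0.5295, -0.44], [0.4375, -0.4554], [0.4252, -0.3865]] [ 0.47734888 -0.4131699 ] [0.09329965 0.07024401 0.09331334 0.0699177 ]
0.042 [[0.5143, -0.3664], [0.5262, -0.4332], [0.4373, -0.4481], [0.4255, -0.3816]] [ 0.4758465  -0.40735707] [0.09009075 0.06782808 0.09010397 0.06751299]
rim [[ 0.51313722 -0.36719921]
 [ 0.52599893 -0.43178697]
 [ 0.436367   -0.44848378]
 [ 0.42909785 -0.38367296]] [ 0.47615025 -0.40778573] [0.08563877 0.06585592 0.09117382 0.0652172 ]
10.813045462530665
```

The crop confirms the black caddy. The sizes match: posts 93.5 mm apart (94 expected), post line to back rail 108.5 mm (109 expected). The corral is at about (0.585, -0.3026) with yaw 30.2°. The caddy is at about (0.4755, -0.4085) with yaw about 10°. In the corral frame that is x=-148 mm, y=-37 mm, turned -20°.

My plan is to push its right side with two fingertips to square and centre it, then push its trailing end home.

```bash
cat >> h.py <<'E'
from scipy.spatial.transform import Rotation as Ro
CO=np.array([.585,-.3026]);CY=np.radians(30.2)
U=np.array([np.cos(CY),np.sin(CY)]);V=np.array([-U[1],U[0]])
def here():
    s=ctrl.get_state();R=Ro.from_quat(s["tcp_rot"]);p=s["eef_pos"];x=R.as_matrix()[:,0]
    print("t%.2f"%s["time"],p.round(4),"corral",((p[:2]-CO)@U).round(4),((p[:2]-CO)@V).round(4),"yaw%.2f"%np.degrees(np.arctan2(x[1],x[0])),"F",s["contact_force"].round(1),"open%.3f"%s["opening"])
    return p,R
def go(x,y,z,yaw):
    "corral x,y, world z, yaw deg rel world: shift in tool axes, then turn in tool axes"
    p,R=here();w=np.r_[CO+x*U+y*V,z]-p
    T=Ro.from_euler("z",yaw,degrees=True)*Ro.from_quat([1,0,0,0])
    print("shift",R.inv().apply(w).round(4),"turn",np.degrees((R.inv()*T).as_rotvec()).round(2))
E
python3 -c "
from h import *
go(-.14,-.125,.17,-59.8)"
```

```text
t0.10 [ 0.23   -0.6339  0.1911] corral -0.4735 -0.1077 yaw19.93 F [0.3 0.3 0.2] open1.006
shift [ 0.3312 -0.0425  0.0214] turn [-1.200e-01  7.000e-02  7.973e+01]
```

Emit:
apply_moves(moves=[[[0.04,-0.005,0,0,0,0,0],[0.04,-0.005,0,0,0,0,0],[0.04,-0.005,0,0,0,0,0],[0.04,-0.005,0,0,0,0,0],[0.04,-0.005,0,0,0,0,0],[0.04,-0.005,0,0,0,0,0],[0.04,-0.005,0,0,0,0,0],[0.04,-0.005,0,0,0,0,0],[0,0,0,0,0,8,0],[0,0,0,0,0,8,0],[0,0,0,0,0,8,0],[0,0,0,0,0,8,0]]])

```text
time: 1.3
eef_pos: [0.5264, -0.4772, 0.1805]
tcp_rot: [0.993, -0.116, -0.005, -0.007]
contact_force: [-0.2, -0.6, -0.1]
opening: 0.5
```

Emit:
apply_moves(moves=[[[0,0,0,0,0,8,0],[0,0,0,0,0,8,0],[0,0,0,0,0,8,0],[0,0,0,0,0,8,0],[0,0,0,0,0,8,0],[0,0,0,0,0,8,0],[0,0,0,0,0,0,0]]])

```text
time: 2.0
eef_pos: [0.5247, -0.4742, 0.1737]
tcp_rot: [0.851, -0.525, -0.013, -0.006]
contact_force: [-0.3, -0.5, 0.3]
opening: 0.502
```

```bash
python3 -c "
from h import *
go(-.14,-.125,.06,-59.8)"
```

```text
t2.00 [ 0.5247 -0.4742  0.1737] corral -0.1384 -0.1179 yaw-63.37 F [-0.3 -0.5  0.3] open0.502
shift [0.0104 0.0007 0.1135] turn [ 0.15  1.63 -3.57]
```

Emit:
apply_moves(moves=[[[0.01,0,0.03,0,1.6,-3.5,0],[0,0,0.03,0,0,0,0],[0,0,0.03,0,0,0,0],[0,0,0.02,0,0,0,0],[0,0,0.02,0,0,0,0],[0,0,0,0,0,0,0]]])

```text
time: 2.6
eef_pos: [0.5284, -0.4826, 0.0383]
tcp_rot: [0.872, -0.489, -0.001, 0.001]
contact_force: [-0.8, 0.6, -1.0]
opening: 0.503
```

```bash
python3 -c "
from h import *
go(-.14,-.12,.012,-59.8)
im=ctrl.read_camera('top')[:,:,::-1];cv2.imwrite('pics/t1.png',cv2.resize(im[150:300,330:530],None,fx=4,fy=4))"
```

```text
t2.60 [ 0.5284 -0.4826  0.0383] corral -0.1394 -0.1271 yaw-58.56 F [-0.8  0.6 -1. ] open0.503
shift [-0.0071  0.0003  0.0263] turn [ 0.15 -0.    1.24]
```

View pics/t1.png

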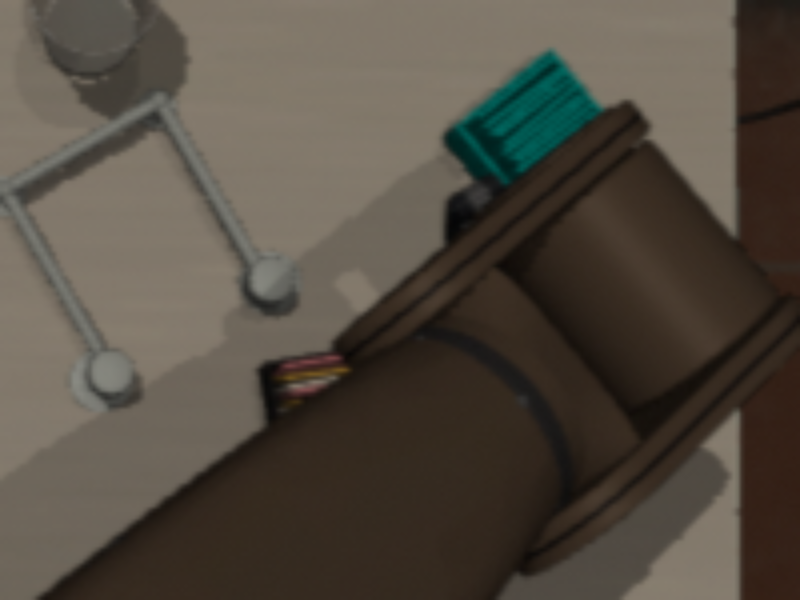

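The arm hides most of the caddy from above, but the visible corner at crop (265,365) hasn't moved. The finger base is clear of the teal box. Next I descend and push sideways slowly.

Emit:
apply_moves(moves=[[[-0.003,0,0.015,0,0,1.2,0],[0,0,0.01,0,0,0,0],[-0.008,0,0,0,0,0,0],[-0.008,0,0,0,0,0,0],[-0.008,0,0,0,0,0,0],[-0.008,0,0,0,0,0,0],[-0.008,0,0,0,0,0,0]]])

```text
time: 3.35
eef_pos: [0.5086, -0.4468, 0.0192]
tcp_rot: [0.867, -0.498, 0.005, 0.003]
contact_force: [0.1, -0.7, -0.3]
opening: 0.502
```

```bash
python3 -c "
from h import *
go(-.14,-.043,.012,-59.8)
im=ctrl.read_camera('side')[:,:,::-1];cv2.imwrite('pics/s1.png',cv2.resize(im[220:340,250:430],None,fx=4,fy=4))"
```

```text
t3.35 [ 0.5086 -0.4468  0.0192] corral -0.1386 -0.0862 yaw-59.70 F [ 0.1 -0.7 -0.3] open0.502
shift [-0.0433  0.0013  0.0066] turn [ 0.03 -0.72  0.1 ]
```

View pics/s1.png

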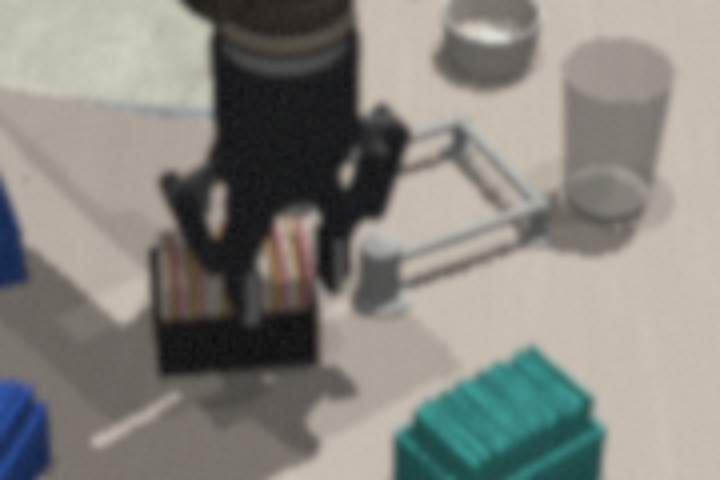

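```bash
python3 -c "
from h import *
p,R=here()
for sy in(-1,1):
  for dz in(0,.013):
    q=R.apply([0,sy*.028,-dz])+p
    print(sy,dz,q.round(4),((proj('side',q)-[250,220])*4).round())
a=np.array([250+165/4,220+372/4]);b=np.array([250+318/4,220+360/4])
A=[onz('side',(250+u/4,220+v/4),0) for u,v in((165,373),(317,361))]
print(A,[((np.array(x)-CO)@U,(x-CO)@V) for x in A])
A=[onz('side',(250+u/4,220+v/4),.042) for u,v in((157,320),(317,305),(152,248))]
print(A,[((np.array(x)-CO)@U,(x-CO)@V) for x in A])
"
```

```text
t3.40 [ 0.5081 -0.4455  0.0189] corral -0.1384 -0.0848 yaw-59.67 F [ 0.4  0.4 -0.3] open0.500
-1 0 [ 0.5322 -0.4314  0.0189] [331. 337.]
-1 0.013 [ 0.5322 -0.4313  0.0319] [331. 319.]
1 0 [ 0.4839 -0.4597  0.019 ] [240. 369.]
1 0.013 [ 0.4838 -0.4595  0.032 ] [239. 352.]
[array([ 0.4411499 , -0.44482031]), array([ 0.52479125, -0.43108434])] [(np.float64(-0.19586567501888114), np.float64(-0.05055796035464956)), (np.float64(-0.11666709232235462), np.float64(-0.08075957935654404))]
[array([ 0.43856441, -0.44753959]), array([ 0.52466368, -0.43122312]), array([ 0.42983383, -0.38835657])] [(np.float64(-0.19946809655462974), np.float64(-0.05160761454344766)), (np.float64(-0.11684715252494751), np.float64(-0.0808153515982507)), (np.float64(-0.17724347975615717), np.float64(0.003934436860191087))]
```

```bash
python3 -c "
from h import *
R=Ro.from_quat([.984918,.173018,0,-.00116])
for sy in (-1,0,1):
  for dz in(0,.013,.035): print(sy,dz,proj('side',R.apply([0,sy*.046,-dz])+[.23,-.6338,.191]).round(1))
a=cv2.imread('pics/side0.png')[220:320,100:220];b=ctrl.read_camera('side')[250:320,270:375,::-1]
b=cv2.convertScaleAbs(b,alpha=2.2,beta=20)
cv2.imwrite('pics/c2.png',np.hstack([cv2.resize(cv2.convertScaleAbs(a,alpha=2,beta=20),(400,333)),cv2.resize(b,(400,333),interpolation=2)]))"
```

```text
-1 0 [156.8 288.7]
-1 0.013 [155.6 283.3]
-1 0.035 [153.4 274.1]
0 0 [158.6 305.2]
0 0.013 [157.3 299.8]
0 0.035 [155.2 290.4]
1 0 [160.6 322.9]
1 0.013 [159.3 317.4]
1 0.035 [157. 308.]
```

View pics/c2.png

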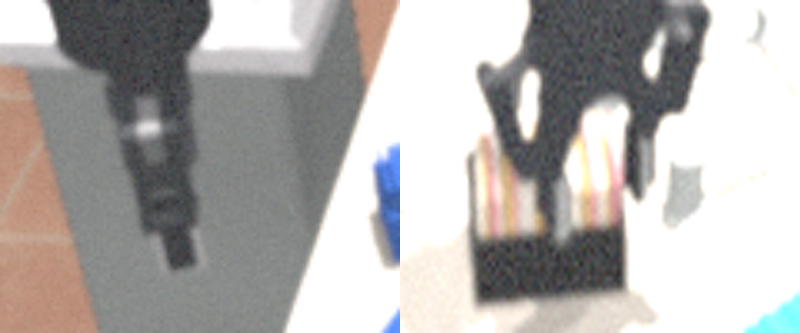

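The fingertips in the side view, at about (313,300) and (333,291), look roughly 35 mm higher than the reported TCP implies. The caddy hasn't been moved yet. I'll back off and probe the counter gently to settle the tip height.

Emit:
apply_moves(moves=[[[0.02,0,0,0,0,0,0],[0.01,0,0.004,0,0,0,0],[0,0,0.006,0,0,0,0],[0,0,0.004,0,0,0,0],[0,0,0.003,0,0,0,0],[0,0,0,0,0,0,0]]])

```text
time: 4.05
eef_pos: [0.5234, -0.4718, 0.0005]
tcp_rot: [0.868, -0.497, 0.004, 0.003]
contact_force: [-0.1, -0.4, -0.3]
opening: 0.497
```

```bash
python3 -c "
from h import *
go(-.14,-.12,.006,-59.8)
p,R=here()
for s in(-1,1): print(proj('side',R.apply([0,s*.028,-.005])+p))
im=ctrl.read_camera('side')[:,:,::-1];cv2.imwrite('pics/s2.png',cv2.convertScaleAbs(cv2.resize(im[230:340,260:400],None,fx=5,fy=5),alpha=1.6))"
```

```text
t4.05 [ 5.234e-01 -4.718e-01  5.000e-04] corral -0.1383 -0.1153 yaw-59.66 F [-0.1 -0.4 -0.3] open0.497
shift [ 0.0048  0.0017 -0.0054] turn [ 0.05 -0.58  0.14]
t4.05 [ 5.234e-01 -4.718e-01  5.000e-04] corral -0.1383 -0.1153 yaw-59.66 F [-0.1 -0.4 -0.3] open0.497
[339.13913105 317.1959058 ]
[316.24081234 325.6575484 ]
```

View pics/s2.png

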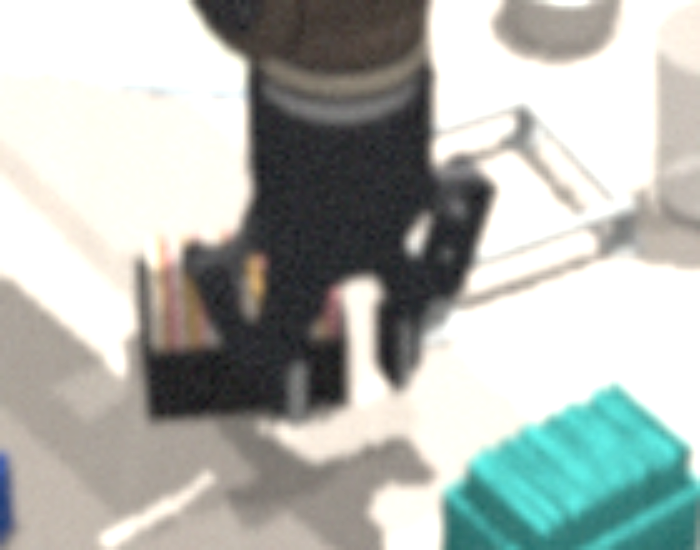

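Force is still zero at a reported TCP z of about 0. The tips, at about (319,313) and (340,307), look roughly 30 mm above the counter, so the half-open fingers reach less far than stated. I'll keep probing in small steps.

Emit:
apply_moves(moves=[[[0,0,0.003,0,0,0,0],[0,0,0.003,0,0,0,0],[0,0,0.003,0,0,0,0],[0,0,0,0,0,0,0]]])

```text
time: 4.5
eef_pos: [0.5234, -0.4715, -0.0088]
tcp_rot: [0.868, -0.497, 0.004, 0.003]
contact_force: [0.4, -0.4, -0.0]
opening: 0.502
```

Emit:
apply_moves(moves=[[[0,0,0.003,0,0,0,0],[0,0,0.003,0,0,0,0],[0,0,0,0,0,0,0]]])

```text
time: 4.8
eef_pos: [0.5236, -0.4716, -0.0151]
tcp_rot: [0.868, -0.497, 0.004, 0.003]
contact_force: [0.1, -0.1, 0.0]
opening: 0.499
```

```bash
python3 -c "
from h import *
p,R=here()
print(ctrl.get_state()['qpos'])"
```

```text
t4.80 [ 0.5236 -0.4716 -0.0151] corral -0.1381 -0.1152 yaw-59.64 F [ 0.1 -0.1  0. ] open0.499
[-0.87587346  0.56003696  1.61576306 -0.00307057  0.95539191  1.73756044]
```

Emit:
apply_moves(moves=[[[0,0,0.003,0,0,0,0],[0,0,0.003,0,0,0,0],[0,0,0.003,0,0,0,0],[0,0,0,0,0,0,0]]])

```text
time: 5.2
eef_pos: [0.5236, -0.4718, -0.0249]
tcp_rot: [0.868, -0.497, 0.004, 0.003]
contact_force: [0.2, 0.0, 0.6]
opening: 0.501
```

```bash
python3 -c "
from h import *
p,R=here()
for s in(-1,1): print((proj('side',R.apply([0,s*.028,-.037])+p)-[260,230])*5)
im=ctrl.read_camera('side')[:,:,::-1];cv2.imwrite('pics/s3.png',cv2.convertScaleAbs(cv2.resize(im[230:340,260:400],None,fx=5,fy=5),alpha=1.6))"
```

```text
t5.20 [ 0.5236 -0.4718 -0.0249] corral -0.1381 -0.1153 yaw-59.64 F [0.2 0.  0.6] open0.501
[396.02057667 424.52507381]
[281.21943076 466.80433303]
```

View pics/s3.png

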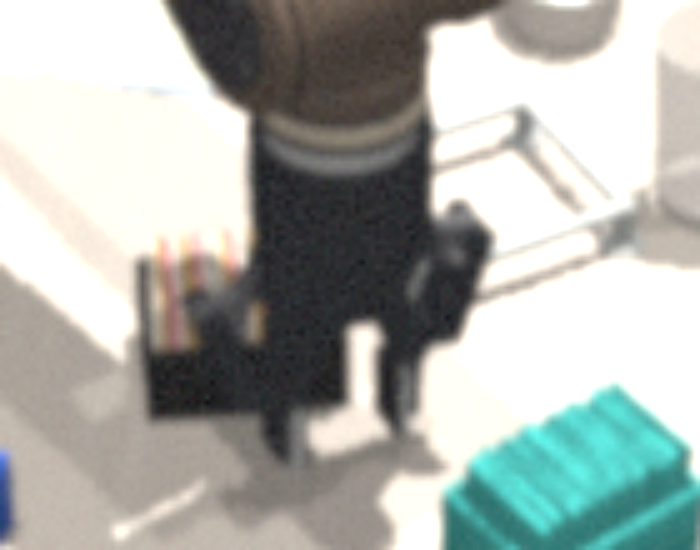

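The tips at (290,462) and (397,432) now match a tip 37 mm above the reported TCP, and their shadows meet them. I'll use tip z = TCP z + 0.037, with the horizontal reading agreeing. Next is the side push.

Emit:
apply_moves(moves=[[[-0.007,0,0,0,0,0,0],[-0.007,0,0,0,0,0,0],[-0.007,0,0,0,0,0,0],[-0.007,0,0,0,0,0,0],[-0.007,0,0,0,0,0,0],[-0.007,0,0,0,0,0,0],[-0.006,0,0,0,0,0,0],[-0.006,0,0,0,0,0,0],[0,0,0,0,0,0,0]]])

```text
time: 6.15
eef_pos: [0.4946, -0.4214, -0.0242]
tcp_rot: [0.868, -0.497, 0.006, 0.004]
contact_force: [-0.1, 0.7, -0.7]
opening: 0.5
```

```bash
python3 -c "
from h import *
go(-.14,-.043,-.025,-59.8)"
```

```text
t6.15 [ 0.4946 -0.4214 -0.0242] corral -0.1379 -0.0572 yaw-59.62 F [-0.1  0.7 -0.7] open0.500
shift [-0.0142  0.002   0.0006] turn [ 0.01 -0.79  0.18]
```

Next the remaining 14 mm, slowly, then back off and rise out of the way to look.

Emit:
apply_moves(moves=[[[-0.005,0,0,0,0,0,0],[-0.005,0,0,0,0,0,0],[-0.003,0,0,0,0,0,0],[-0.001,0,0,0,0,0,0],[0,0,0,0,0,0,0]]])

```text
time: 6.65
eef_pos: [0.4871, -0.409, -0.0241]
tcp_rot: [0.868, -0.497, 0.007, 0.004]
contact_force: [0.9, 0.4, 0.8]
opening: 0.501
```

```bash
python3 -c "
from h import *
go(-.14,-.043,-.025,-59.8)"
```

```text
t6.65 [ 0.4871 -0.409  -0.0241] corral -0.1381 -0.0427 yaw-59.62 F [0.9 0.4 0.8] open0.501
shift [0.0003 0.0019 0.0009] turn [ 0.01 -0.88  0.18]
```

Emit:
apply_moves(moves=[[[0.02,0,0,0,0,0,0.4],[0.04,0,0,0,0,0,0.4],[0.04,0,-0.02,0,0,0,0.4],[0.03,0,-0.04,0,0,0,0.4],[0,0,-0.05,0,0,-8,0.4],[0,0,-0.03,0,0,-8,0.4],[0,0,0,0,0,-8,0.4],[0,0,0,0,0,-8,0.4],[0,0,0,0,0,-8,0.4],[0,0,0,0,0,-8,0.4],[0,0,0,0,0,-8,0.4],[0,0,0,0,0,-8,0.4]]])

```text
time: 7.85
eef_pos: [0.5518, -0.5207, 0.1178]
tcp_rot: [0.998, 0.06, -0.001, -0.0]
contact_force: [0.4, -0.8, 0.6]
opening: 0.3
```

```bash
python3 -c "
from h import *
here()
im=ctrl.read_camera('top')[:,:,::-1];cv2.imwrite('pics/t2f.png',im);cv2.imwrite('pics/t2.png',cv2.convertScaleAbs(cv2.resize(im[150:300,310:510],None,fx=4,fy=4,interpolation=2),alpha=1.5))"
```

```text
t7.85 [ 0.5518 -0.5207  0.1178] corral -0.1384 -0.1718 yaw6.89 F [ 0.4 -0.8  0.6] open0.300
```

View pics/t2.png

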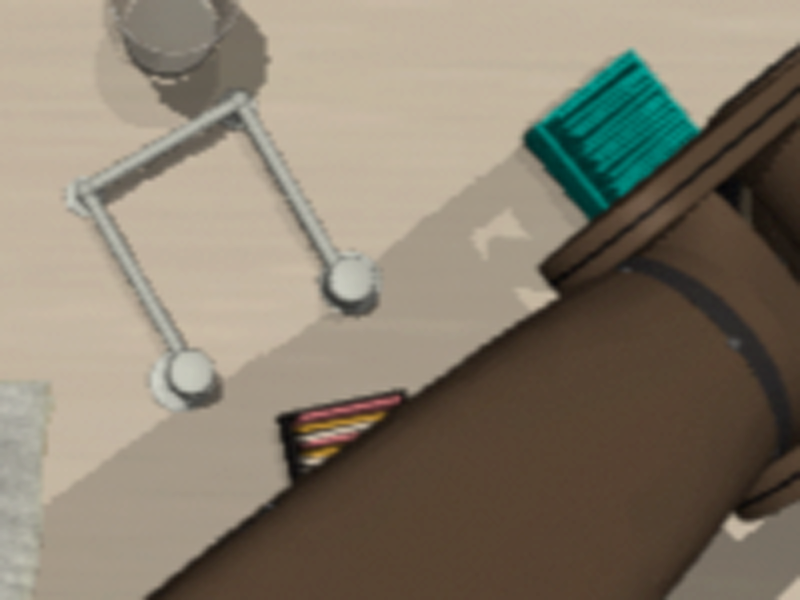

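The caddy has moved left but still looks turned, with its front corners at crop (280,415) and (405,393), and the arm hides the rest. I'll move the arm away and measure it numerically.

Emit:
apply_moves(moves=[[[-0.04,0.009,0,0,0,0,0.4],[-0.04,0.009,0,0,0,0,0.4],[-0.04,0.009,0,0,0,0,0.4],[-0.04,0.009,0,0,0,0,0.4],[-0.04,0.009,0,0,0,0,0.4],[-0.04,0.009,0,0,0,0,0.4],[-0.02,0.009,0,0,0,0,0.4]]])

```text
time: 8.6
eef_pos: [0.2959, -0.613, 0.1157]
tcp_rot: [0.998, 0.057, -0.001, -0.003]
contact_force: [-0.2, 0.0, -0.2]
opening: 0.299
```

```bash
cat >> h.py <<'E'
def caddy(im=None,box=(200,310,320,450),min_s=110):
    "rim outline from the top view -> corral x,y and relative yaw"
    if im is None: im=ctrl.read_camera('top')[:,:,::-1]
    r0,r1,c0,c1=box;sub=im[r0:r1,c0:c1].copy()
    hsv=cv2.cvtColor(sub,cv2.COLOR_BGR2HSV);h,s,v=cv2.split(hsv)
    M=(((v<42)|((s>110)&((h<25)|(h>165))))*255).astype(np.uint8)
    M=cv2.morphologyEx(M,cv2.MORPH_OPEN,np.ones((2,2)));M=cv2.morphologyEx(M,cv2.MORPH_CLOSE,np.ones((7,7)))
    cv2.imwrite('pics/mask.png',M)
    c=max(cv2.findContours(M,0,2)[0],key=cv2.contourArea)+[[c0,r0]]
    b=cv2.boxPoints(cv2.minAreaRect(c))
    q=np.array([onz('top',p,.042) for p in b]);L=np.linalg.norm(q-np.roll(q,1,0),axis=1)
    i=np.argmax(L);e=q[i]-q[i-1];yaw=np.degrees(np.arctan2(e[1],e[0]))-np.degrees(CY);yaw=(yaw+90)%180-90
    m=q.mean(0);print("caddy px",b.mean(0).round(1),"sizes",L[:2].round(4),"corral",((m-CO)@U).round(4),((m-CO)@V).round(4),"relyaw %.1f"%yaw)
E
python3 -c "
from h import *
caddy(cv2.imread('pics/top0.png'),(225,297,385,445))
here()
im=ctrl.read_camera('top')[:,:,::-1];cv2.imwrite('pics/t3f.png',im)
caddy(im);cv2.imwrite('pics/t3.png',cv2.convertScaleAbs(np.hstack([cv2.resize(im[190:310,310:460],None,fx=4,fy=4,interpolation=2),cv2.resize(cv2.cvtColor(cv2.imread('pics/mask.png',0),8),(200,480))]),alpha=1.4))"
```

```text
caddy px [414.9 260.9] sizes [0.0894 0.0675] corral -0.1497 -0.0362 relyaw -20.7
t8.60 [ 0.2959 -0.613   0.1157] corral -0.4061 -0.1229 yaw6.50 F [-0.2  0.  -0.2] open0.299
caddy px [400.4 273.1] sizes [0.0891 0.0666] corral -0.1567 0.0015 relyaw -18.7
```

View pics/t3.png

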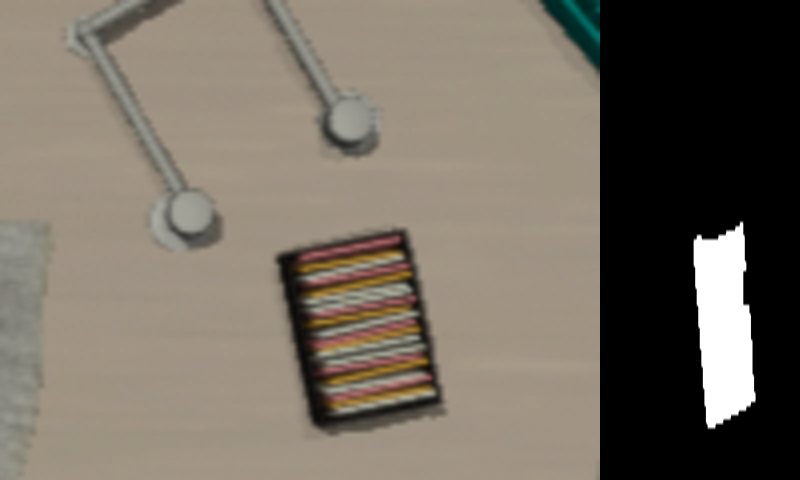

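The caddy's rim is intact at about (400,273). In the corral frame it is at x=-157 mm, y≈0, still turned -19°: its corner slipped between the fingers, so it slid without turning. Next I'll push its rear-left corner rightward with shut fingers to turn it, then square it from the right.

```bash
python3 -c "
from h import *
go(-.19,.09,.1157,-59.8)
for x,y in((-.19,.09),(-.21,.09),(-.21,.11)): print(proj('top',np.r_[CO+x*U+y*V,.02]).round())"
```

```text
t8.65 [ 0.2935 -0.6149  0.1157] corral -0.409 -0.1233 yaw6.38 F [-0.9 -1.1  1.1] open0.299
shift [ 0.1142 -0.2836  0.0009] turn [-0.1   0.37 66.18]
[370. 309.]
[375. 317.]
[366. 322.]
```

Emit:
apply_moves(moves=[[[0.016,-0.04,0,0,0,0,1],[0.016,-0.04,0,0,0,0,1],[0.016,-0.04,0,0,0,0,1],[0.016,-0.04,0,0,0,0,1],[0.016,-0.04,0,0,0,0,1],[0.016,-0.04,0,0,0,0,1],[0.016,-0.04,0,0,0,0,1],[0,0,0,0,0,8,1],[0,0,0,0,0,8,1],[0,0,0,0,0,8,1],[0,0,0,0,0,8,1],[0,0,0,0,0,8,1]]])

```text
time: 9.85
eef_pos: [0.3784, -0.3109, 0.1149]
tcp_rot: [0.948, -0.318, -0.004, -0.004]
contact_force: [0.3, 0.3, -0.9]
opening: 0.002
```

Emit:
apply_moves(moves=[[[0,0,0,0,0,8,1],[0,0,0,0,0,8,1],[0,0,0,0,0,8,1],[0,0,0,0,0,0,1]]])

```text
time: 10.25
eef_pos: [0.3791, -0.3091, 0.1149]
tcp_rot: [0.854, -0.52, -0.005, -0.004]
contact_force: [0.4, -0.2, -0.7]
opening: -0.0
```

```bash
python3 -c "
from h import *
go(-.19,.085,-.021,-59.8)"
```

```text
t10.25 [ 0.3791 -0.3091  0.1149] corral -0.1812 0.098 yaw-62.62 F [ 0.4 -0.2 -0.7] open-0.000
shift [0.0152 0.0082 0.1357] turn [-0.06  0.75 -2.82]
```

Emit:
apply_moves(moves=[[[0.013,0.009,0.03,0,0.7,-2.8,1],[0,0,0.04,0,0,0,1],[0,0,0.03,0,0,0,1],[0,0,0.02,0,0,0,1],[0,0,0.01,0,0,0,1],[0,0,0,0,0,0,1]]])

```text
time: 10.85
eef_pos: [0.3799, -0.3264, -0.0166]
tcp_rot: [0.87, -0.493, 0.003, 0.0]
contact_force: [0.1, -0.6, 0.1]
opening: 0.003
```

```bash
python3 -c "
from h import *
go(-.19,.085,-.021,-59.8)"
```

```text
t10.85 [ 0.3799 -0.3264 -0.0166] corral -0.1892 0.0826 yaw-59.08 F [ 0.1 -0.6  0.1] open0.003
shift [-0.0025  0.0008  0.0043] turn [-0.14 -0.33  0.72]
```

Emit:
apply_moves(moves=[[[0.006,0,0.002,0,0,0,1],[0.006,0,0,0,0,0,1],[0.006,0,0,0,0,0,1],[0.006,0,0,0,0,0,1],[0.006,0,0,0,0,0,1],[0.006,0,0,0,0,0,1],[0.005,0,0,0,0,0,1],[0.004,0,0,0,0,0,1],[0,0,0,0,0,0,1]]])

```text
time: 11.75
eef_pos: [0.4079, -0.372, -0.0132]
tcp_rot: [0.87, -0.492, 0.007, 0.002]
contact_force: [-0.8, 0.5, -0.2]
opening: 0.002
```

```bash
python3 -c "
from h import *
go(-.19,.035,-.021,-59.8)
im=ctrl.read_camera('top')[:,:,::-1];cv2.imwrite('pics/t4f.png',im)
s=ctrl.read_camera('side')[:,:,::-1];cv2.imwrite('pics/s4f.png',s)
caddy(im)"
```

```text
t11.75 [ 0.4079 -0.372  -0.0132] corral -0.188 0.0291 yaw-58.98 F [-0.8  0.5 -0.2] open0.002
shift [-0.006   0.0019  0.0077] turn [-0.19 -0.81  0.82]
caddy px [396. 276.] sizes [0.1329 0.2141] corral -0.1572 0.0121 relyaw 60.4
```

Emit:
apply_moves(moves=[[[-0.02,0,0,0,0,0,1],[-0.02,0,-0.02,0,0,0,1],[0,0,-0.05,0,0,0,1],[0,0,-0.05,0,0,0,0.6],[0.05,0.012,0,0,0,0,0],[0.05,0.012,0,0,0,0,0],[0.05,0.012,0,0,0,0,0],[0.05,0.012,0,0,0,0,0],[0.05,0.012,0,0,0,0,0],[0.02,0.012,0,0,0,0,0],[0,0,0,0,0,0,0]]])

```text
time: 12.95
eef_pos: [0.4615, -0.5967, 0.1206]
tcp_rot: [0.871, -0.491, 0.013, 0.005]
contact_force: [-0.3, 0.1, 0.2]
opening: 0.501
```

```bash
python3 -c "
from h import *
here()
im=ctrl.read_camera('top')[:,:,::-1];cv2.imwrite('pics/t5f.png',im)
caddy(im)"
```

```text
t12.95 [ 0.4615 -0.5967  0.1206] corral -0.2547 -0.192 yaw-58.77 F [-0.3  0.1  0.2] open0.501
caddy px [406.8 266. ] sizes [0.0897 0.0655] corral -0.1506 -0.0169 relyaw -7.6
```

Clean measurement with sizes 90 × 65.5 mm: y=-17 mm, turned -7.6°. I'll now square it from the right with both fingers.

```bash
python3 -c "
from h import *
go(-.143,-.105,-.025,-59.8)"
```

```text
t13.00 [ 0.4616 -0.595   0.1204] corral -0.2538 -0.1907 yaw-58.74 F [ 0.3  0.2 -0.2] open0.501
shift [-0.0875 -0.1116  0.1437] turn [-0.31 -1.52  1.06]
```

Emit:
apply_moves(moves=[[[-0.03,-0.037,0,-0.3,-1.5,1,0],[-0.03,-0.037,0,0,0,0,0],[-0.025,-0.037,0.02,0,0,0,0],[0,0,0.04,0,0,0,0],[0,0,0.04,0,0,0,0],[0,0,0.02,0,0,0,0],[0,0,0.01,0,0,0,0],[0,0,0,0,0,0,0]]])

```text
time: 13.8
eef_pos: [0.5145, -0.4477, -0.0122]
tcp_rot: [0.868, -0.496, -0.001, -0.002]
contact_force: [0.2, 0.4, -1.0]
opening: 0.502
```

```bash
python3 -c "
from h import *
go(-.143,-.105,-.025,-59.8)"
```

```text
t13.80 [ 0.5145 -0.4477 -0.0122] corral -0.1339 -0.0899 yaw-59.47 F [ 0.2  0.4 -1. ] open0.502
shift [0.0151 0.0092 0.0127] turn [-0.13  0.25  0.33]
```

Emit:
apply_moves(moves=[[[0,0.008,0.006,0,0,0.3,0],[0,0,0.006,0,0,0,0],[0,0,0,0,0,0,0]]])

```text
time: 14.1
eef_pos: [0.5081, -0.453, -0.0214]
tcp_rot: [0.867, -0.498, 0.001, -0.001]
contact_force: [0.2, 0.0, 0.4]
opening: 0.5
```

```bash
python3 -c "
from h import *
go(-.143,-.043,-.025,-59.8)"
```

```text
t14.10 [ 0.5081 -0.453  -0.0214] corral -0.1421 -0.0914 yaw-59.79 F [0.2 0.  0.4] open0.500
shift [-0.0484  0.0009  0.0036] turn [-0.17 -0.03  0.01]
```

Next push 48 mm, slowing at the end.

Emit:
apply_moves(moves=[[[-0.006,0,0.002,0,0,0,0],[-0.006,0,0,0,0,0,0],[-0.006,0,0,0,0,0,0],[-0.006,0,0,0,0,0,0],[-0.005,0,0,0,0,0,0],[-0.005,0,0,0,0,0,0],[-0.003,0,0,0,0,0,0],[-0.002,0,0,0,0,0,0],[0,0,0,0,0,0,0]]])

```text
time: 15.0
eef_pos: [0.4885, -0.4188, -0.0201]
tcp_rot: [0.867, -0.499, 0.004, -0.0]
contact_force: [-0.9, -0.0, -0.1]
opening: 0.499
```

```bash
python3 -c "
from h import *
go(-.143,-.043,-.025,-59.8)"
```

```text
t15.00 [ 0.4885 -0.4188 -0.0201] corral -0.1419 -0.0518 yaw-59.84 F [-0.9 -0.  -0.1] open0.499
shift [-0.0089  0.0012  0.0048] turn [-0.26 -0.44 -0.03]
```

Emit:
apply_moves(moves=[[[-0.004,0,0,0,0,0,0],[-0.003,0,0,0,0,0,0],[-0.001,0,0,0,0,0,0],[0,0,0,0,0,0,0],[0.015,0,0,0,0,0,0],[0.04,0,0,0,0,0,0],[0.04,0,-0.04,0,0,0,0.4],[0.03,0.03,-0.04,0,0,0,0.4],[0,0.04,-0.04,0,0,0,0.4],[0,0.04,0,0,0,0,0.4],[0,0,0,0,0,0,0.4]]])

```text
time: 16.1
eef_pos: [0.4508, -0.5717, 0.0921]
tcp_rot: [0.868, -0.497, -0.002, -0.001]
contact_force: [0.0, -0.5, -0.9]
opening: 0.297
```

```bash
python3 -c "
from h import *
here()
im=ctrl.read_camera('top')[:,:,::-1];cv2.imwrite('pics/t6f.png',im)
caddy(im)"
```

```text
t16.10 [ 0.4508 -0.5717  0.0921] corral -0.2513 -0.165 yaw-59.60 F [ 0.  -0.5 -0.9] open0.297
caddy px [400.1 271.4] sizes [0.0898 0.0647] corral -0.1534 0.0004 relyaw 0.1
```

Squared: y=0.4 mm, turned 0.1°, trailing end at x=-198 mm. Next I go behind it with tool x along the corral axis.

```bash
python3 -c "
from h import *
go(-.24,0,.09,30.2)
for x,y in((-.251,.028),(-.251,-.028),(-.24,0)): print(proj('top',np.r_[CO+x*U+y*V,.02]).round())
im=cv2.imread('pics/t6f.png')[280:400,340:520];h,s,v=cv2.split(cv2.cvtColor(im,40))
M=(((h>105)&(h<130)&(s>120)&(v>40))*255).astype(np.uint8)
for c in cv2.findContours(M,0,2)[0]:
  if cv2.contourArea(c)>200: print(cv2.boxPoints(cv2.minAreaRect(c+[[340,280]])).round().tolist())"
```

```text
t16.15 [ 0.4532 -0.571   0.0932] corral -0.2489 -0.1656 yaw-59.54 F [-0.1 -0.4  1.7] open0.301
shift [-0.1656 -0.0097  0.0036] turn [-2.100e-01 -1.000e-02 -8.974e+01]
[411. 320.]
[435. 306.]
[420. 308.]
[[366.0, 332.0], [395.0, 317.0], [403.0, 332.0], [374.0, 347.0]]
```

Emit:
apply_moves(moves=[[[0,0,0,0,0,-8,0.4],[0,0,0,0,0,-8,0.4],[0,0,0,0,0,-8,0.4],[0,0,0,0,0,-8,0.4],[0,0,0,0,0,-8,0.4],[0,0,0,0,0,-8,0.4],[0,0,0,0,0,-8,0.4],[0,0,0,0,0,-8,0.4],[0,0,0,0,0,-8,0.4],[0,0,0,0,0,-8,0.4],[0,0,0,0,0,-8,0.4],[0,0,0,0,0,0,0.4]]])

```text
time: 17.35
eef_pos: [0.4612, -0.5536, 0.081]
tcp_rot: [0.959, 0.282, 0.001, -0.014]
contact_force: [0.4, 0.7, 0.2]
opening: 0.301
```

```bash
python3 -c "
from h import *
go(-.24,0,.06,30.2)"
```

```text
t17.35 [ 0.4612 -0.5536  0.081 ] corral -0.2333 -0.1547 yaw32.71 F [0.4 0.7 0.2] open0.301
shift [-1.000e-04 -1.542e-01  2.520e-02] turn [-1.55 -0.49  2.52]
```

Emit:
apply_moves(moves=[[[0,-0.038,0,-1.5,-0.5,2.5,0.4],[0,-0.038,0,0,0,0,0.4],[0,-0.038,0,0,0,0,0.4],[0,-0.035,0,0,0,0,0.4],[0,0,0.03,0,0,0,0.4],[0,0,0,0,0,0,0.4]]])

```text
time: 17.95
eef_pos: [0.3844, -0.414, 0.0452]
tcp_rot: [0.968, 0.252, -0.001, -0.005]
contact_force: [0.2, 0.7, -1.0]
opening: 0.299
```

```bash
python3 -c "
from h import *
go(-.237,0,-.022,30.2)"
```

```text
t17.95 [ 0.3844 -0.414   0.0452] corral -0.2294 0.0047 yaw29.23 F [ 0.2  0.7 -1. ] open0.299
shift [-0.0075  0.0055  0.0671] turn [-0.61 -0.05 -0.97]
```

Emit:
apply_moves(moves=[[[-0.008,0.005,0,-0.6,0,-1,0.4],[0,0,0.03,0,0,0,0.4],[0,0,0.02,0,0,0,0.4],[0,0,0.01,0,0,0,0.4],[0,0,0.005,0,0,0,0.4],[0,0,0,0,0,0,0.4]]])

```text
time: 18.55
eef_pos: [0.3841, -0.4311, -0.0152]
tcp_rot: [0.966, 0.26, 0.002, 0.006]
contact_force: [0.7, 0.2, 0.7]
opening: 0.298
```

```bash
python3 -c "
from h import *
go(-.06,0,-.022,30.2)
im=ctrl.read_camera('top')[:,:,::-1];cv2.imwrite('pics/t7f.png',im)
caddy(im)"
```

```text
t18.55 [ 0.3841 -0.4311 -0.0152] corral -0.2383 -0.01 yaw30.12 F [0.7 0.2 0.7] open0.298
shift [ 0.1782 -0.0103  0.0068] turn [ 0.77 -0.05 -0.08]
caddy px [415.7 276.6] sizes [0.1388 0.1325] corral -0.1778 -0.0218 relyaw -11.8
```

Emit:
apply_moves(moves=[[[0,-0.009,0.004,0.7,0,0,0.4],[0,-0.001,0.003,0,0,0,0.4],[0,0,0,0,0,0,0.4]]])

```text
time: 18.9
eef_pos: [0.3801, -0.4239, -0.0198]
tcp_rot: [0.966, 0.26, 0.001, 0.003]
contact_force: [0.2, -0.6, 0.1]
opening: 0.298
```

```bash
python3 -c "
from h import *
go(-.13,0,-.022,30.2)"
```

```text
t18.90 [ 0.3801 -0.4239 -0.0198] corral -0.2381 -0.0017 yaw30.12 F [ 0.2 -0.6  0.1] open0.298
shift [ 0.1081 -0.0019  0.0023] turn [ 0.32 -0.06 -0.08]
```

Emit:
apply_moves(moves=[[[0.007,-0.001,0.001,0,0,0,0.4],[0.007,-0.001,0,0,0,0,0.4],[0.007,0,0,0,0,0,0.4],[0.007,0,0,0,0,0,0.4],[0.007,0,0,0,0,0,0.4],[0.007,0,0,0,0,0,0.4],[0.007,0,0,0,0,0,0.4],[0.006,0,0,0,0,0,0.4],[0,0,0,0,0,0,0.4]]])

```text
time: 19.8
eef_pos: [0.4316, -0.392, -0.0199]
tcp_rot: [0.965, 0.261, 0.001, 0.003]
contact_force: [-0.4, -0.4, 0.4]
opening: 0.301
```

```bash
python3 -c "
from h import *
go(-.13,0,-.022,30.2)
im=ctrl.read_camera('top')[:,:,::-1];cv2.imwrite('pics/t8f.png',im)
s=ctrl.read_camera('side')[:,:,::-1];cv2.imwrite('pics/s8f.png',s)
cv2.imwrite('pics/t8.png',cv2.convertScaleAbs(np.hstack([cv2.resize(im[190:310,330:430],(400,480),interpolation=2),cv2.resize(s[230:350,280:380],(400,480),interpolation=2)]),alpha=1.5))"
```

```text
t19.80 [ 0.4316 -0.392  -0.0199] corral -0.1776 -0.0001 yaw30.21 F [-0.4 -0.4  0.4] open0.301
shift [ 0.0476 -0.0001  0.0021] turn [ 0.42 -0.04  0.01]
```

View pics/t8.png

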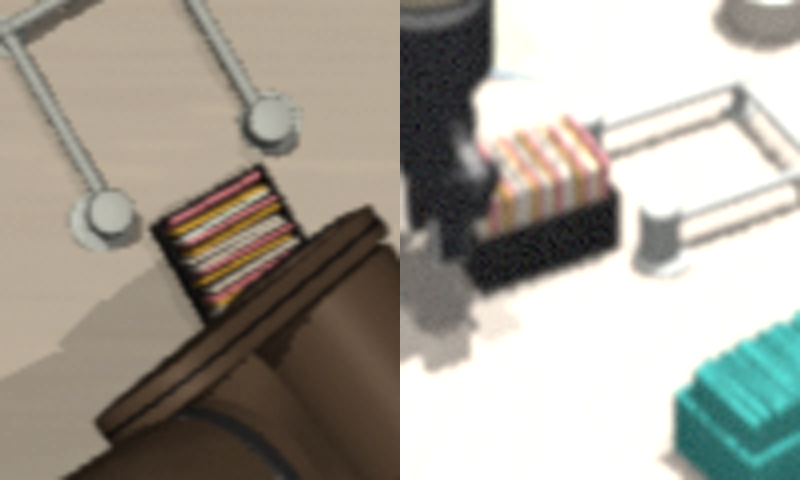

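The caddy is flat just before the gap, with front rim corners at crop (150,228) and (262,167) and posts at (110,213) and (270,120). Let me check its centring against the posts.

```bash
cat >> h.py <<'E'
def cc(p,z,n='top'):
    q=onz(n,p,z)-CO; return np.array([q@U,q@V])
E
python3 -c "
from h import *
px=lambda u,v:(330+(u+.5)/4-.5,190+(v+.5)/4-.5)
for n,p,z in(('FL',(150,228),.042),('FR',(262,167),.042),('PL',(110,213),.04),('PR',(270,120),.04)): print(n,(cc(px(*p),z)*1000).round(1))
# side line fits from mask: left and right wall edges
im=cv2.imread('pics/t8f.png')
h,s,v=cv2.split(cv2.cvtColor(im,40))
g=im.max(2)
for a in(-.125,-.115,-.105,-.095,-.088):
    ys=np.arange(-.05,.05,.0005);val=[]
    for y in ys:
        u,w=proj('top',np.r_[CO+a*U+y*V,.042]);val.append(cv2.getRectSubPix(g,(1,1),(float(u),float(w)))[0,0])
    val=np.array(val);d=np.where(val<55)[0];print(a,(ys[d[0]]*1000).round(1),(ys[d[-1]]*1000).round(1),val[:5],val[-5:])
"
```

```text
FL [-77.3  33.3]
FR [-78.5 -31.3]
PL [-60.7  47. ]
PR [-59.7 -47. ]
-0.125 -50.0 34.0 [39 39 39 39 40] [103 103 103 103 103]
-0.115 -32.0 34.5 [122 122 122 122 123] [103 103 103 103 103]
-0.105 -32.0 34.0 [123 123 123 122 122] [104 104 104 104 104]
-0.095 20.5 34.0 [122 122 122 122 122] [113 114 115 115 115]
-0.088 -31.5 33.5 [126 126 126 125 125] [122 122 122 122 122]
```

Centred to about 0.5 mm, posts symmetric at ±47 mm. I'll push on in.

Emit:
apply_moves(moves=[[[0.006,0,0,0,0,0,0.4],[0.006,0,0,0,0,0,0.4],[0.006,0,0,0,0,0,0.4],[0.006,0,0,0,0,0,0.4],[0.006,0,0,0,0,0,0.4],[0.006,0,0,0,0,0,0.4],[0,0,0,0,0,0,0.4]]])

```text
time: 20.6
eef_pos: [0.4643, -0.373, -0.02]
tcp_rot: [0.966, 0.26, 0.001, 0.003]
contact_force: [-0.5, 0.5, -0.1]
opening: 0.297
```

```bash
python3 -c "
from h import *
go(-.056,0,-.022,30.2)"
```

```text
t20.60 [ 0.4643 -0.373  -0.02  ] corral -0.1398 -0.0002 yaw30.12 F [-0.5  0.5 -0.1] open0.297
shift [ 0.0838 -0.0003  0.002 ] turn [ 0.4  -0.01 -0.08]
```

No jamming; force is in the noise. I'll continue.

Emit:
apply_moves(moves=[[[0.007,0,0,0,0,0,0.4],[0.007,0,0,0,0,0,0.4],[0.007,0,0,0,0,0,0.4],[0.007,0,0,0,0,0,0.4],[0.007,0,0,0,0,0,0.4],[0.007,0,0,0,0,0,0.4],[0.007,0,0,0,0,0,0.4],[0,0,0,0,0,0,0.4]]])

```text
time: 21.4
eef_pos: [0.5107, -0.346, -0.02]
tcp_rot: [0.966, 0.26, 0.001, 0.003]
contact_force: [-0.1, -0.0, -0.2]
opening: 0.303
```

```bash
python3 -c "
from h import *
go(-.056,0,-.022,30.2)"
```

```text
t21.40 [ 0.5107 -0.346  -0.02  ] corral -0.086 -0.0001 yaw30.14 F [-0.1 -0.  -0.2] open0.303
shift [ 0.03   -0.0002  0.002 ] turn [ 0.4  -0.01 -0.06]
```

Emit:
apply_moves(moves=[[[0.005,0,0,0,0,0,0.4],[0.005,0,0,0,0,0,0.4],[0.005,0,0,0,0,0,0.4],[0.004,0,0,0,0,0,0.4],[0.003,0,0,0,0,0,0.4],[0.002,0,0,0,0,0,0.4],[0,0,0,0,0,0,0.4]]])

```text
time: 22.1
eef_pos: [0.533, -0.333, -0.0201]
tcp_rot: [0.966, 0.26, 0.001, 0.003]
contact_force: [0.1, 0.2, 0.9]
opening: 0.3
```

```bash
python3 -c "
from h import *
go(-.056,0,-.022,30.2)"
```

```text
t22.10 [ 0.533  -0.333  -0.0201] corral -0.0602 -0.0001 yaw30.13 F [0.1 0.2 0.9] open0.300
shift [ 0.0042 -0.0001  0.0019] turn [ 0.38  0.02 -0.07]
```

Next I press on gently in 2 mm rows, feeling for the back rail.

Emit:
apply_moves(moves=[[[0.002,0,0,0,0,0,0.4],[0.002,0,0,0,0,0,0.4],[0.001,0,0,0,0,0,0.4]]])

```text
time: 22.4
eef_pos: [0.536, -0.3314, -0.02]
tcp_rot: [0.965, 0.26, -0.001, 0.003]
contact_force: [-5.8, -3.1, 1.0]
opening: 0.297
```

Emit:
apply_moves(moves=[[[0.001,0,0,0,0,0,0.4],[0.001,0,0,0,0,0,0.4]]])

```text
time: 22.6
eef_pos: [0.5358, -0.3316, -0.02]
tcp_rot: [0.965, 0.261, -0.003, 0.003]
contact_force: [-4.5, -1.6, 1.6]
opening: 0.295
```

```bash
python3 -c "
from h import *
go(-.056,0,-.022,30.2)
im=ctrl.read_camera('top')[:,:,::-1];cv2.imwrite('pics/t9f.png',im)
s=ctrl.read_camera('side')[:,:,::-1];cv2.imwrite('pics/s9f.png',s)
cv2.imwrite('pics/t9.png',cv2.convertScaleAbs(np.hstack([cv2.resize(im[160:280,310:410],(400,480),interpolation=2),cv2.resize(s[210:330,300:400],(400,480),interpolation=2)]),alpha=1.5))"
```

```text
t22.60 [ 0.5358 -0.3316 -0.02  ] corral -0.0571 -0.0003 yaw30.25 F [-4.5 -1.6  1.6] open0.295
shift [ 0.0011 -0.0003  0.002 ] turn [0.28 0.46 0.05]
```

The fingers feel about 6 N along -x at tool x=-57 mm, exactly where home is expected. I'll retreat straight back, rise and check.

Emit:
apply_moves(moves=[[[-0.01,0,0,0,0,0,0.4],[-0.03,0,0,0,0,0,0.4],[-0.03,0,0,0,0,0,0.4],[-0.02,0,-0.03,0,0,0,0.4],[0,0,-0.05,0,0,0,0.4],[-0.03,0.04,-0.03,0,0,0,0.4],[-0.03,0.04,0,0,0,0,0.4],[-0.03,0.04,0,0,0,0,0.4],[0,0.04,0,0,0,0,0.4],[0,0,0,0,0,0,0.4]]])

```text
time: 23.7
eef_pos: [0.4585, -0.5572, 0.0905]
tcp_rot: [0.966, 0.26, 0.002, 0.003]
contact_force: [-0.1, 0.2, 0.5]
opening: 0.299
```

```bash
python3 -c "
from h import *
here()
im=ctrl.read_camera('top')[:,:,::-1];cv2.imwrite('pics/t10f.png',im)
s=ctrl.read_camera('side')[:,:,::-1]
caddy(im,(165,255,322,408))
d=cv2.absdiff(im,cv2.imread('pics/top0.png')).max(2)
for n,(u,v) in dict(shaker=(230,203),ramekin=(283,187),tumbler=(352,150)).items(): print(n,'mean diff',d[v-14:v+14,u-14:u+14].mean().round(2))
cv2.imwrite('pics/t10.png',cv2.convertScaleAbs(np.hstack([cv2.resize(im[160:260,310:410],(400,400),interpolation=2),cv2.resize(s[210:310,300:400],(400,400),interpolation=2)]),alpha=1.5))"
```

```text
t23.70 [ 0.4585 -0.5572  0.0905] corral -0.2374 -0.1564 yaw30.09 F [-0.1  0.2  0.5] open0.299
caddy px [363.4 207.8] sizes [0.0893 0.0667] corral -0.005 0.0007 relyaw -1.5
shaker mean diff 8.96
ramekin mean diff 9.7
tumbler mean diff 7.36
```

View pics/t10.png

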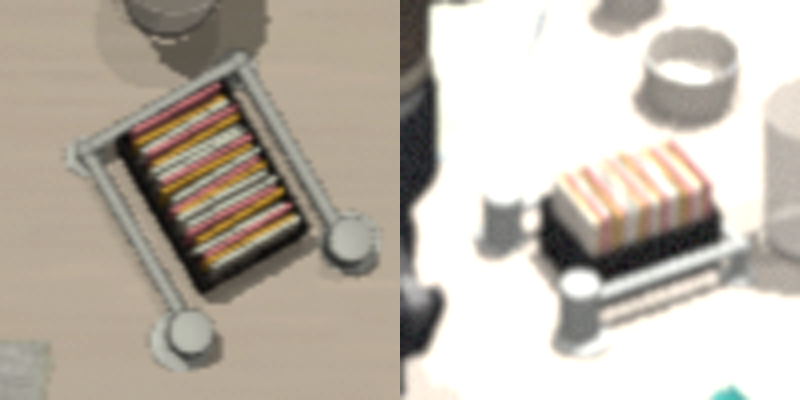

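The caddy stands flat inside the corral with its leading end at the back rail. The outline reading of -5 mm is biased because the visible trailing wall is included. The finger contact puts it at about -2 mm. A quick bystander shift check before handing in.

```bash
python3 -c "
from h import *
a=cv2.imread('pics/top0.png',0);b=cv2.imread('pics/t10f.png',0)
print('background diff',cv2.absdiff(a,b)[110:140,200:300].mean())
for n,(u,v) in dict(shaker=(230,203),ramekin=(283,187),tumbler=(352,145)).items():
    t=a[v-14:v+14,u-16:u+16];R=cv2.matchTemplate(b[v-24:v+24,u-26:u+26],t,5);_,m,_,l=cv2.minMaxLoc(R);print(n,round(m,3),'shift px',l[0]-10,l[1]-10)
px=lambda u,v:(310+(u+.5)/4-.5,160+(v+.5)/4-.5)
print('leading rim',(cc(px(118,138),.042)*1000).round(1),'trail rim L/R @42',[(cc(px(*p),.042)*1000).round(1) for p in((200,278),(300,222))],'trail foot @0',[(cc(px(*p),0)*1000).round(1) for p in((207,291),(307,232))])
here();ctrl.sign_off()"
```

```text
background diff 9.237
shaker 1.0 shift px 0 0
ramekin 1.0 shift px 0 0
tumbler 0.999 shift px 0 0
leading rim [43.5 29.7] trail rim L/R @42 [array([-39. ,  28.9]), array([-39.3, -29.3])] trail foot @0 [array([-44.6,  25.6]), array([-43.5, -35.4])]
t23.80 [ 0.4575 -0.5535  0.0902] corral -0.2364 -0.1527 yaw30.18 F [-0.4  0.4 -0.5] open0.302
the job is handed in; nothing more can be done
```

The caddy is home in the corral, pushed there only with the fingertips, and the job was handed in at 23.8 s. I squared it with pushes from the right, the rear-left and the right again. Then I pushed it end first through the posts until the fingers felt about 6 N at the back rail.

**Last checks:**
- **Position:** The caddy stands flat inside the rails, about 1 mm off the centre line and turned 1.5° or less. Rim and foot points and the finger contact put its ends within about 1–3 mm of home.
- **Bystanders:** The shaker, tumbler and ramekin show 0 px shift in the top view. The gripper is well clear of everything.

**Checks that failed or disagreed:**
- **First side push:** It slid the caddy without turning it, because a corner slipped between the open fingers. The two later pushes fixed this.
- **Tool height:** The reported TCP height did not match the images. The fingertips were really about 37 mm higher, so I worked with that offset.
- **Final outline reading:** The automatic outline gave x = -5 mm, close to the -7 mm limit. I discounted it because it includes the visible trailing wall.

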